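Lock a slide unit with a pin whose hole must be felt for

TASK

Lock the aluminium slide unit for transport: take the green-handled locking pin out of the wooden block, put it upright into the orange bush on the unit's sliding cover, and, with the pin's tip resting lightly on the carriage hidden below, slide pin and cover along together until the tip drops into the carriage's hole. Push it fully home so that the green handle sits on the bush, and let go. Push gently throughout (well under 35 N, or the carriage is marked) and leave the mug, battery, multimeter and screw box where they are.

Things in the scene. Friction and masses are not known exactly. Their poses are not given: they have to be found in the camera images.
- pin_grip (a point): Centre of the locking pin's green handle, a flat upright paddle 30 mm wide (own x), 14 mm thick (own y: squeeze here), 50 mm tall (own z, up), white band near its top. A round steel shank, 12 mm across and 48 mm long, runs straight down from the handle's middle: handle's underside 25 mm, tip of the shank 73 mm below this point. Mass 70 to 120 g.
- pin_tip (a point): Centre of the foot of the pin's shank (2.5 mm chamfer round it); axes as pin_grip, z up along the pin.
- block: Fixed pale wooden storage block, 64 x 64 mm and 54 mm tall, origin in the middle of its underside. The pin stands loosely in its central hole (15.5 mm wide, 51 mm deep) with the handle resting on the block's top, and lifts straight out.
- housing: Fixed aluminium slide unit: dark base plate 110 x 200 x 10 mm, body 90 mm wide (own x), 180 mm long (own y), flat top 60 mm high. Origin in the middle of its underside, z up. Green pulley on its +y end, steel bearing cap on its -y end. A slot along y in its top is wholly hidden by the sliding cover. Inside is a carriage.
- carriage_face (a point): In the housing's middle, 43.5 mm above the table. The hidden carriage's flat level top face lies under the whole slot, at an unmeasured height 41 to 46 mm above the table; axes as the housing's. Its one hole (15.4 mm wide, on the slot's centre line, deeper than the pin goes) is not measured: 7 mm on the -y side to 25 mm on the +y side of this point. The clamped carriage holds against 80 N.
- cover (a joint): Place of the sliding steel cover along the housing's +y, in m: -0.025 to 0.025 is its whole travel, 0 with the bush over the housing's middle. It starts near its -y end (below -0.02), clear of the carriage's hole, so the search goes towards +y. It slides with about 1.2 N of friction and follows the pin standing in its bush.
- bush_mouth (a point): Centre of the mouth, 76 mm above the table, of the orange bush (36 x 36 x 12 mm) on the steel cover (42 x 118 x 4 mm). Its round hole, 14.4 mm wide with a 2 mm chamfer, goes down through both. Axes as the housing's. Pin on the carriage's closed face: tip 30 to 35 mm below the mouth. Pin home in the hole: tip 48 mm below it, handle resting on the bush, pin_grip 25 mm above it.
- mug: Blue ceramic mug, 84 mm wide, 95 mm tall, origin under its centre. Leave alone.
- battery: Grey block battery with a black top, 65 x 150 mm and 92 mm tall, origin under its centre. Leave alone.
- multimeter: Yellow multimeter lying on its back, 190 x 90 mm and 40 mm thick, origin under its centre. Leave alone.
- screw_box: White open box of fasteners, 110 x 80 mm and 35 mm tall, origin under its centre. Leave alone.
Things that resemble listed ones, but are neither listed nor needed, are in the scene too. What is shaped like the part that bears pin_grip but pink or red is not meant.

How it is judged:
On the way:
1. the pin stands upright in the bush, its tip 15 to 40 mm below the bush's mouth (z of pin_tip in the frame of bush_mouth between -0.04 and -0.015 m and horizontal distance between pin_tip and bush_mouth below 0.004 m and angle between pin_tip's own z axis and vertical below 0.12 rad), for 0.2 s.
At the end, for the whole second after the job is handed in: The pin stands upright (within 0.08 rad) in the bush and in the carriage's hole, fully home: its tip at least 45 mm below the bush's mouth (handle within 3 mm of the bush) and within 4 mm of the bush's axis, handle within 6 mm of it, released, everything at rest (z of pin_tip in the frame of bush_mouth below -0.045 m and horizontal distance between pin_tip and bush_mouth below 0.004 m and horizontal distance between pin_grip and bush_mouth below 0.006 m and angle between pin_tip's own z axis and vertical below 0.08 rad and velocity of joint cover between -0.01 and 0.01 m/s); the robot touches nothing.
It fails at once if the pin is pressed against the slide unit with more than 35 N (contact force between pin and housing above 35 N).
It fails at once if the robot strikes or presses the slide unit itself with more than 35 N (contact force between any of the fingers, the arm and housing above 35 N).
It fails at once if the mug, battery, multimeter or screw box is moved by more than 20 mm (distance of any of mug, battery, multimeter, screw_box from where it was at the start of the episode above 0.02 m).
It also fails if it takes over 53 s, if anything falls off the work surface, if the arm or the gripper's body presses on something with over 40 N, if the wrist force passes 120 N, or if a joint passes its speed limit or range.

ROBOT

A 7-joint arm with a two-finger parallel gripper is mounted at the origin on the work surface. World frame = base frame: x ahead of the robot, y to its left, z up, the work surface at z = 0. Lengths are in m, angles in rad, forces in N, time in s.
With the tool pointing down it reaches from about 0.4 to 0.85 m from the base axis. Payload 10.4 kg.
Tool frame: the origin (TCP) lies between the finger pads; the fingertips stand ahead of it and the grasp point (between the pads) lies 5 mm behind it (manip.tip_extent is the z of the fingertips in the tool frame, in m); z points along the fingers, y is the line along which they close (so a half turn about z gives the same grasp; the last joint's range is limited). The gripper opens to 85 mm and grips with 20 to 120 N. Pads are 22 mm wide; open, the fingers measure 114 mm over their backs; the gripper's body (76 mm by 85 mm) begins 54 mm behind the grasp point. The pads swing forward as they close: fully open they stand 13 mm farther back than shut.
Start: joints at [-1.35, 0.332, -0.065, 1.46, 0.022, 1.35, -0.088], TCP at [0.151, 0.607, 0.245] pointing down, gripper open.
Joint ranges: [-2.6, 2.6], [-0.5, 2.12], [-1.47, 1.34], [0.16, 2.42], [-1.27, 4.41], [0.06, 2.06], [-2.6, 2.6]. Speed limits (rad/s): [2.22, 2.22, 2.79, 2.79, 3.14, 3.14, 3.14].

INTERFACE

Orientations are given as a unit quaternion [x, y, z, w].
In Python, from workcell import status, viewer, manip gives the robot as it stands.
- The arm moves only by the tool play_rows, never from a script. Its argument "plan" is one flat list of numbers, 7 for each row, row after row: the turn, a rotation vector about the tool's x, y, z in degrees, then the shift along the tool's x, y, z in m, then the opening, from 0 (shut) to 1 (fully open). In form: [ax, ay, az, dx, dy, dz, grip, ax, ay, az, dx, dy, dz, grip, ...]. A call has 1 to 20 rows; each row is the pose to reach, as a shift and turn from the pose commanded when the call began, along the tool's axes at that moment; what a row does not reach only later rows make up. A row lasts 1/8 s, in which the tool goes at most 62.5 mm and 10.7 degrees, less where a joint would pass 70% of its speed; a pose out of reach is approached as far as the arm can. A call with a gripper value outside its range is refused whole. The fingers move at their own pace and stop on an object; "squeeze" is the grip in N (left out, the last holds). Time passes only in rows, so rows that repeat a pose let the fingers close. It gives the time, the measured TCP pose, the force, the opening and the grip force at its end, in the units of the state.
- status.get_obs(): the state, without advancing time (a new reading comes with each control period).
- viewer.camera(name): name is "scene" or "top" or "wrist"; returns the picture (420x560x3 uint8, red, green, blue); there is no depth.
- viewer.camera_model(name): a dict with "fx", "fy", "cx", "cy" (pixels), "R" (3x3) and "t" (3): a world point X has camera coordinates R X + t. Camera axes: x right, y down, z forward; pixel columns grow to the right and rows downward; lengths in m; the calibration is good to about 2 mm. A picture is of the moment at which its call begins: read the wrist's pose just before it. camera_model takes no time and is no camera call; for the wrist camera it gives the pose at the moment of the call.
- manip.hand_in(): hands the job in; it is judged then, once.
The state is a dict: "clock": time; "joint_pos": joint angles; "joint_velocities": joint speeds; "tau": joint torques, N m; "position": TCP position; "ee_rot": TCP orientation; "ft_force": force on the tool from outside, world axes, zero at the start; "torque": the same for the moment, N m; "grip_width": opening from 0.0 (shut) to 1.0 (fully open); "grasp_force": force on a finger pad.
Only numpy, scipy, OpenCV 4.12 (cv2) and the standard library are available. Lean on these libraries where they do the work, as an engineer would, in place of code of your own. Each camera call takes 0.05 s, during which the arm holds its last target. There are 200 camera calls.

## Working session

There is one attempt and no reset: what is moved stays moved. The work goes in short steps, Python scripts to look and compute and a tool call to move; the robot and the scene stay as the last step left them, time stands still between calls to the robot, and variables do not carry over. Pictures are saved under pics/ and viewed, at most 10 in all, crops included, and the job is handed in when it is done.

Besides the shell and the picture viewer there is one more tool, called by a JSON object that holds its "op" and its "data". play_rows: Moves the arm, as the interface text tells. Its arguments: {"type":"object","properties":{"plan":{"type":"array","items":{"type":"number"}},"squeeze":{"type":"number"}},"required":["plan"]}

```bash
ls; mkdir -p pics
python3 - <<'E'
from workcell import status, viewer, manip
import cv2
o=status.get_obs();print(o['clock'],o['position'],o['ee_rot'],o['ft_force'],manip.tip_extent)
ims=[viewer.camera(n)[:,:,::-1] for n in("scene","top")]
for n,i in zip(("scene","top"),ims): cv2.imwrite(f'pics/{n}0.png',i)
for n in("scene","top"):print(viewer.camera_model(n))
E
```

```text
pics
0.0 [0.15080223 0.60618906 0.24455137] [ 1.21586726e-01  9.92580588e-01 -6.65838685e-04 -2.92067284e-05] [ 0.69778251 -0.3015696   0.54047646] 0.014
{'fx': 535.8103013899517, 'fy': 535.8103013899517, 'cx': 280.20049791963254, 'cy': 215.3807604545961, 'R': array([[ 0.40329575,  0.9150139 ,  0.01010445],
       [ 0.65870816, -0.28262782, -0.69729841],
       [-0.63518194,  0.28787337, -0.71670972]]), 't': array([-0.21996215, -0.29420309,  1.66144978])}
{'fx': 457.94510626001863, 'fy': 457.94510626001863, 'cx': 276.9300647792001, 'cy': 209.1731397952278, 'R': array([[-0.01975005, -0.99970393, -0.01421235],
       [-0.99533626,  0.02100228, -0.09415217],
       [ 0.09442278,  0.01228656, -0.99545637]]), 't': array([0.02094296, 0.58116175, 1.06608634])}
```

View pics/scene0.png

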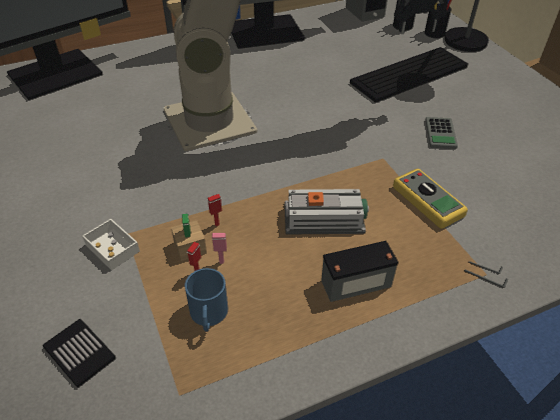

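View pics/top0.png

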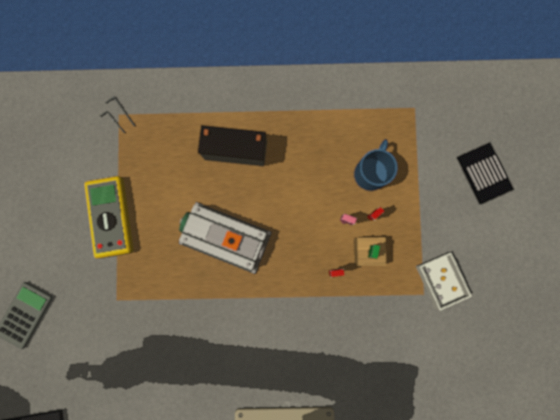

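The scene view shows the green handle at (186,225) on the wooden block, red ones at (215,205) and (194,256), a pink one at (219,243), and the bush at (316,198). The top view shows green at (375,251), red at (336,272) and (376,213), pink at (349,219), and the orange bush at (232,240) with the pulley to the left at (184,222). Only the green one stands in the wooden block, so that fits. Next I'll measure it and check it in a crop.

```bash
cat > h.py <<'E'
import numpy as np, cv2
from workcell import status, viewer, manip
from scipy.spatial.transform import Rotation as Ro
def ray(m,uv,z):
    d=m['R'].T@np.array([(uv[0]-m['cx'])/m['fx'],(uv[1]-m['cy'])/m['fy'],1]); c=-m['R'].T@m['t']
    return c+d*(z-c[2])/d[2]
def tri(ms,uvs):
    A=np.zeros((3,3));b=np.zeros(3)
    for m,uv in zip(ms,uvs):
        d=m['R'].T@np.array([(uv[0]-m['cx'])/m['fx'],(uv[1]-m['cy'])/m['fy'],1]);d/=np.linalg.norm(d);c=-m['R'].T@m['t']
        P=np.eye(3)-np.outer(d,d);A+=P;b+=P@c
    return np.linalg.solve(A,b)
def blobs(im,lo,hi,amin=15):
    hsv=cv2.cvtColor(im,cv2.COLOR_RGB2HSV);k=cv2.inRange(hsv,lo,hi)
    cs,_=cv2.findContours(k,cv2.RETR_EXTERNAL,cv2.CHAIN_APPROX_NONE)
    out=[]
    for c in cs:
        if cv2.contourArea(c)>=amin: out.append((cv2.contourArea(c),cv2.minAreaRect(c),c))
    return sorted(out,key=lambda a:-a[0])
E
python3 - <<'E'
from h import *
T=cv2.imread('pics/top0.png')[:,:,::-1].copy();S=cv2.imread('pics/scene0.png')[:,:,::-1].copy()
for n,i in(("top",T),("scene",S)):
    print(n)
    m=viewer.camera_model(n)
    for nm,lo,hi in(("green",(55,90,40),(90,255,255)),("orange",(5,190,140),(16,255,255)),):
        for a,r,c in blobs(i,lo,hi,12): print(nm,a,np.round(r[0],1),np.round(r[1],1),round(r[2],1),np.round(ray(m,r[0],0.079 if nm=="green" else .076),3))
m=viewer.camera_model("top")
g=cv2.resize(T[190:300,150:410],None,fx=3,fy=3,interpolation=cv2.INTER_CUBIC)
cv2.imwrite('pics/crop1.png',g[:,:,::-1])
E
```

```text
top
green 340.0 [102.7 194.6] [16.5 23.4] 81.3 [0.619 0.408 0.079]
green 253.5 [ 31.2 298.2] [25.1 11.8] 29.7 [0.387 0.566 0.079]
green 81.5 [374.1 250.9] [ 8.4 12.5] 9.5 [ 0.478 -0.208  0.079]
orange 177.5 [231.8 240.2] [14.3 13.9] 21.8 [0.508 0.112 0.076]
scene
green 213.0 [444.5 203.5] [13.  22.8] 63.4 [0.653 0.388 0.079]
green 97.5 [443. 139.] [22.3  5.5] 4.4 [0.44  0.537 0.079]
green 47.0 [186.5 230.5] [11.  5.] 90.0 [ 0.492 -0.213  0.079]
green 38.0 [184.9 218.2] [9.2 5.4] 81.9 [ 0.453 -0.205  0.079]
```

View pics/crop1.png

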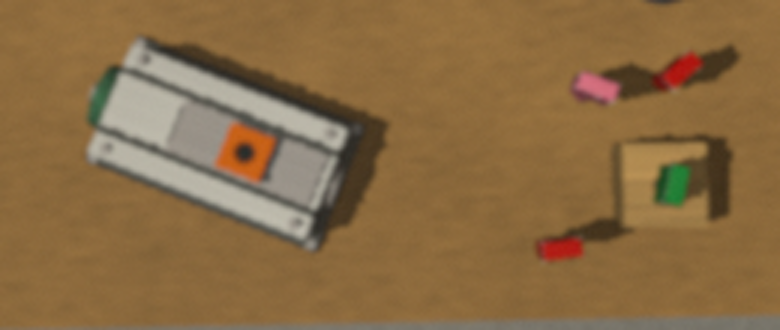

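The crop confirms it: the only green handle is at crop (675,185), in the block, and the others are red or pink and stand outside it. The housing's +y (pulley end) points along about (0.38,0.92), and the tool's yaw already nearly matches the handle. Moving over the pin.

{"op": "play_rows", "data": {"plan": [0, 0, 0, -0.33, -0.285, 0, 1, 0, 0, 0, -0.33, -0.285, 0, 1, 0, 0, 0, -0.33, -0.285, 0, 1, 0, 0, 0, -0.33, -0.285, 0, 1, 0, 0, 0, -0.33, -0.285, 0, 1, 0, 0, 0, -0.33, -0.285, 0, 1, 0, 0, 0, -0.33, -0.285, 0, 1, 0, 0, 0, -0.513, -0.711, 0, 1, 0, 0, 0, -0.513, -0.711, 0, 1, 0, 0, 0, -0.513, -0.711, 0, 1, 0, 0, 0, -0.513, -0.711, 0, 1, 0, 0, 0, -0.513, -0.711, 0, 1, 0, 0, 0, -0.513, -0.711, 0, 1, 0, 0, 0, -0.513, -0.711, 0, 1, 0, 0, 0, -0.513, -0.711, 0, 1, 0, 0, 0, -0.513, -0.711, 0, 1, 0, 0, 0, -0.513, -0.711, 0, 1, 0, 0, 0, -0.513, -0.711, 0, 1]}}

```text
clock: 2.35
position: [0.4772, -0.2059, 0.2452]
ee_rot: [0.121, 0.993, 0.0, -0.0]
ft_force: [0.2, -0.8, 0.9]
grip_width: 1.001
grasp_force: 0.0
```

Run:
```python
from h import *
o=status.get_obs();m=viewer.camera_model("wrist");im=viewer.camera("wrist");cv2.imwrite('pics/w1.png',im[:,:,::-1])
print(o['position'],o['ee_rot'],o['ft_force'],o['joint_pos']);print(-m['R'].T@m['t'],m['R'])
for a,r,c in blobs(im,(50,90,40),(90,255,255),40):print(a,r,ray(m,r[0],.104))
```

```text
[ 0.4772362  -0.20588755  0.24519789] [ 1.20579253e-01  9.92703621e-01  4.04132880e-04 -2.59575261e-05] [ 0.15375261 -0.82101778  0.94452418] [-0.43560783  0.10396314  0.81745985  1.77275199 -0.07946618  1.29866226
  1.72962063]
[ 0.40509659 -0.18842121  0.37355382] [[ 2.39217349e-01  9.70966020e-01  2.19375937e-04]
 [ 9.29278346e-01 -2.29012218e-01  2.89819184e-01]
 [ 2.81454819e-01 -6.91259155e-02 -9.57081393e-01]]
572.5 ((279.5, 201.5), (37.0, 17.0), 90.0) [ 0.47406537 -0.20832505  0.104     ]
81.0 ((279.5, 176.0), (6.0, 15.0), 90.0) [ 0.45514529 -0.20360344  0.104     ]
```

View pics/w1.png

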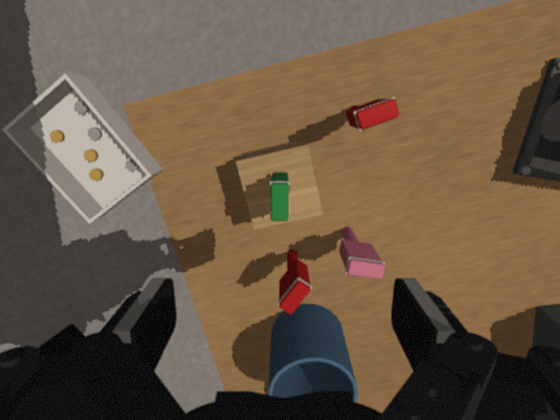

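The wrist view shows the green handle's top face at (280,201), 37x17 px, which agrees with 30x14 mm at z = 0.104. It is aligned with the tool, at (0.474,-0.208), and the red and pink handles are clear of the fingers. Descending to grasp.

{"op": "play_rows", "data": {"plan": [0, 0, 0, 0.002, -0.003, 0.05, 0.6, 0, 0, 0, 0.002, -0.003, 0.1, 0.6, 0, 0, 0, 0.002, -0.003, 0.13, 0.6, 0, 0, 0, 0.002, -0.003, 0.15, 0.6, 0, 0, 0, 0.002, -0.003, 0.166, 0.6, 0, 0, 0, 0.002, -0.003, 0.166, 0.6, 0, 0, 0, 0.002, -0.003, 0.166, 0.1, 0, 0, 0, 0.002, -0.003, 0.166, 0, 0, 0, 0, 0.002, -0.003, 0.166, 0, 0, 0, 0, 0.002, -0.003, 0.166, 0, 0, 0, 0, 0.002, -0.003, 0.166, 0, 0, 0, 0, 0.002, -0.003, 0.166, 0], "squeeze": 50}}

```text
clock: 3.9
position: [0.4749, -0.2098, 0.0801]
ee_rot: [0.122, 0.993, 0.0, 0.001]
ft_force: [-1.5, -0.1, 5.2]
grip_width: 0.154
grasp_force: 50.0
```

{"op": "play_rows", "data": {"plan": [0, 0, 0, 0, 0, -0.03, 0, 0, 0, 0, 0, 0, -0.08, 0, 0, 0, 0, 0, 0, -0.13, 0, 0, 0, 0, 0, 0, -0.13, 0, 0, 0, 0, 0.008, 0.05, -0.13, 0, 0, 0, 0, 0.015, 0.105, -0.13, 0, 0, 0, 0, 0.022, 0.16, -0.13, 0, 0, 0, 0, 0.03, 0.215, -0.13, 0, 0, 0, 0, 0.038, 0.27, -0.13, 0, 0, 0, 0, 0.044, 0.31, -0.13, 0, 0, 0, 0, 0.046, 0.321, -0.13, 0, 0, 0, 0, 0.046, 0.321, -0.13, 0, 0, 0, 0, 0.046, 0.321, -0.13, 0, 0, 0, 0, 0.046, 0.321, -0.13, 0]}}

```text
clock: 5.65
position: [0.5073, 0.1115, 0.2093]
ee_rot: [0.123, 0.992, 0.0, 0.0]
ft_force: [0.1, 0.2, -0.3]
grip_width: 0.16
grasp_force: 49.3
```

Run:
```python
from h import *
o=status.get_obs();m=viewer.camera_model("wrist");im=viewer.camera("wrist")
print(o['position'],o['ee_rot'],o['ft_force']);print(m['fx'],m['cx'],m['cy'])
cv2.imwrite('pics/w2.png',im[:,:,::-1])
for a,r,c in blobs(im,(5,170,110),(16,255,255),40):print(a,r,ray(m,r[0],.076))
p=o['position']
for dz in(.078,.068,-.0):
  X=p+[0,0,-dz];c=m['R']@X+m['t'];print(dz,c[0]/c[2]*m['fx']+m['cx'],c[1]/c[2]*m['fy']+m['cy'])
```

```text
[0.50730638 0.11153386 0.20932628] [1.22658014e-01 9.92448994e-01 7.30509277e-05 2.48376975e-06] [ 0.13501256  0.2350273  -0.25330882]
369.3687815638365 283.32463962466267 214.05084409872333
2207.5 ((282.824951171875, 204.15528869628906), (48.59686279296875, 48.956398010253906), 8.61564826965332) [0.50471195 0.1115277  0.076     ]
0.078 283.7414128144916 232.91859651355094
0.068 283.75315098248296 238.89584935666886
-0.0 283.87424574825127 300.5591373166656
```

View pics/w2.png

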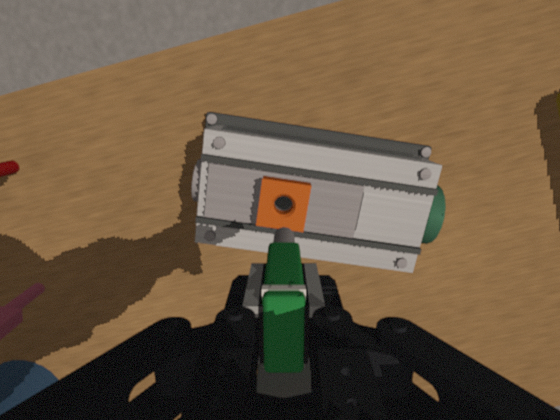

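The wrist view shows the bush hole at about (285,204) and the held pin's tip at about (284,233), where the TCP predicts it. Measuring the hole more precisely.

Run:
```python
from h import *
o=status.get_obs();m=viewer.camera_model("wrist");im=cv2.imread('pics/w2.png')[:,:,::-1].copy()
g=cv2.cvtColor(im,cv2.COLOR_RGB2HSV)[:,:,2]
w=g[188:220,270:300]; print(np.percentile(w,[2,10,30,60]))
for th in (60,75,90):
  k=(w<th).astype(np.uint8);n,l,s,c=cv2.connectedComponentsWithStats(k)
  j=1+np.argmax(s[1:,4]);u=c[j]+[270,188];print(th,s[j],u,ray(m,u,.076),ray(m,u,.074))
print(g[226:250:2,272:298])
R=Ro.from_quat(o['ee_rot']).as_matrix();print(R)
```

```text
[ 36.   40.9 121.  177. ]
60 [  5   9  17  13 160] [283.40625 202.7    ] [0.50376127 0.11249042 0.076     ] [0.50428477 0.11235918 0.074     ]
75 [  5   8  17  15 189] [283.53439153 203.17460317] [0.50413386 0.11249409 0.076     ] [0.50466021 0.11236289 0.074     ]
90 [  5   8  18  17 219] [283.89497717 203.40639269] [0.50436904 0.11270807 0.076     ] [0.50489718 0.11257849 0.074     ]
[[176 178 176 179 179 178 180 177 177 173 165 159 161 170 171 175 177 178
  179 177 177 177 176 177 177 177]
 [103 118 129 136 137 145 141 119 100  87  79  75  79  88  94 105 121 146
  166 178 178 178 180 177 178 178]
 [ 74  74  75  71  61  50  52  57  62  65  75  72  73  79  79  85  86  89
  110 137 154 158 163 165 167 169]
 [ 81  72  70  56  52  54  57  61  64  65  73  70  78  81  82  85  86  87
   93  95  91  90  82  87  86  88]
 [149 130  88  56  50  54  58  60  64  70  72  76  78  81  82  91  90  92
   95 101  98  94  78  75  74  78]
 [169 150  86  52  54  53  55  61  62  72  70  75  77  79  85  89  88  92
   91  97  97  97  90  92  91  87]
 [168 140  76  51  52  57  54  61  65  71  70  76  80  81  85  89  92  94
   94  94  97 100 130 161 167 161]
 [160 120  65  52  55  56  58  60  67  68  72  79  81  83  86  88  91  92
   96  98  98  98 129 166 173 170]
 [117  81  58  57  58  58  64  61  67  64  64  68  70  73  69  74  76  77
   75  74  81  77  98 125 142 150]
 [ 61  58  64  62  61  63  62  62  64  65  63  64  64  63  68  66  65  65
   65  64  66  66  68  62  67  83]
 [ 61  64  60  65  65  64  63  61  66  64  65  65  65  68  63  65  65  66
   68  67  68  74  63  70  71  71]
 [ 66  60  67  66  64  65  65  64  67  64  65  66  63  70  66  64  67  64
   68  70  69  66  65  68  73  76]]
[[-9.70006503e-01  2.43078951e-01  8.50895066e-05]
 [ 2.43078964e-01  9.70006480e-01  2.16045180e-04]
 [-3.00213370e-05  2.30248699e-04 -9.99999973e-01]]
```

{"op": "play_rows", "data": {"plan": [0, 0, 0, 0.003, 0, 0.02, 0, 0, 0, 0, 0.003, 0, 0.04, 0, 0, 0, 0, 0.003, 0, 0.048, 0, 0, 0, 0, 0.003, 0, 0.048, 0, 0, 0, 0, 0.003, 0, 0.048, 0]}}

```text
clock: 6.32
position: [0.5048, 0.1136, 0.1621]
ee_rot: [0.122, 0.993, 0.0, 0.0]
ft_force: [-0.1, -0.5, -1.3]
grip_width: 0.159
grasp_force: 49.3
```

Run:
```python
from h import *
o=status.get_obs();m=viewer.camera_model("wrist");im=viewer.camera("wrist");S=viewer.camera("scene");T=viewer.camera("top")
print(o['clock'],o['position'],o['ft_force'])
c=m['R']@(o['position']-[0,0,.074])+m['t'];print('tip px',c[0]/c[2]*m['fx']+m['cx'],c[1]/c[2]*m['fy']+m['cy'])
for a,r,c in blobs(im,(5,170,110),(16,255,255),40):print(a,r,ray(m,r[0],.076))
z=lambda i,f:cv2.resize(i,None,fx=f,fy=f,interpolation=cv2.INTER_CUBIC)
A=z(im[150:270,210:350],4)[:,:,::-1]
B=z(S[160:240,280:360],3)[:,:,::-1]
B2=z(T[200:280,195:275],3)[:,:,::-1]
cv2.imwrite('pics/c3.png',np.hstack([A,np.vstack([B,B2])]))
```

```text
6.325 [0.50482032 0.11362762 0.16207501] [-0.12666304 -0.53197624 -1.27224873]
tip px 283.7216697799872 235.20229293442318
1666.5 ((280.20465087890625, 227.036376953125), (58.395503997802734, 57.629730224609375), 10.080597877502441) [0.50344327 0.11176304 0.076     ]
75.0 ((259.0, 250.0), (10.0, 16.0), 90.0) [0.51494818 0.09520571 0.076     ]
```

View pics/c3.png

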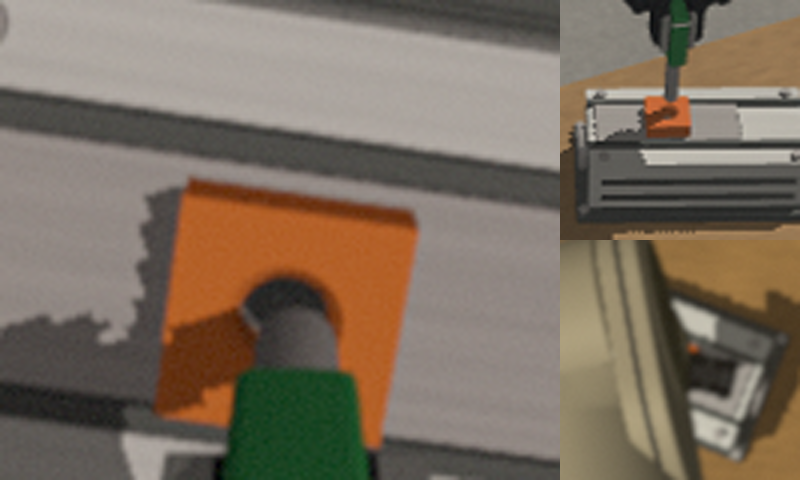

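The enlarged crop shows the bush's top-face centre at about px (281.5,230), with the pin tip nearly over the hole. The remaining offset is about 1 mm along tool -y. Correcting it and entering the mouth.

{"op": "play_rows", "data": {"plan": [0, 0, 0, -0.0007, -0.001, 0.004, 0, 0, 0, 0, -0.0007, -0.001, 0.008, 0, 0, 0, 0, -0.0007, -0.001, 0.011, 0, 0, 0, 0, -0.0007, -0.001, 0.013, 0, 0, 0, 0, -0.0007, -0.001, 0.015, 0, 0, 0, 0, -0.0007, -0.001, 0.016, 0, 0, 0, 0, -0.0007, -0.001, 0.016, 0]}}

```text
clock: 7.35
position: [0.5049, 0.1124, 0.1453]
ee_rot: [0.122, 0.993, 0.0, 0.0]
ft_force: [0.4, -1.3, -0.7]
grip_width: 0.155
grasp_force: 49.3
```

{"op": "play_rows", "data": {"plan": [0, 0, 0, 0, 0, 0.003, 0, 0, 0, 0, 0, 0, 0.006, 0, 0, 0, 0, 0, 0, 0.009, 0, 0, 0, 0, 0, 0, 0.012, 0, 0, 0, 0, 0, 0, 0.015, 0, 0, 0, 0, 0, 0, 0.018, 0, 0, 0, 0, 0, 0, 0.018, 0, 0, 0, 0, 0, 0, 0.018, 0]}}

```text
clock: 8.35
position: [0.5048, 0.1124, 0.1271]
ee_rot: [0.122, 0.993, -0.0, 0.0]
ft_force: [4.2, -2.3, -3.8]
grip_width: 0.155
grasp_force: 49.1
```

{"op": "play_rows", "data": {"plan": [0, 0, 0, -0.0005, 0, 0.001, 0, 0, 0, 0, -0.0005, 0, 0.002, 0, 0, 0, 0, -0.0005, 0, 0.003, 0, 0, 0, 0, -0.0005, 0, 0.004, 0, 0, 0, 0, -0.0005, 0, 0.005, 0, 0, 0, 0, -0.0005, 0, 0.006, 0, 0, 0, 0, -0.0005, 0, 0.006, 0]}}

```text
clock: 9.22
position: [0.5051, 0.1124, 0.1211]
ee_rot: [0.122, 0.993, 0.0, -0.0]
ft_force: [1.5, -1.0, -1.2]
grip_width: 0.16
grasp_force: 49.3
```

{"op": "play_rows", "data": {"plan": [0, 0, 0, -0.0003, 0, 0.0007, 0, 0, 0, 0, -0.0003, 0, 0.0014, 0, 0, 0, 0, -0.0003, 0, 0.002, 0, 0, 0, 0, -0.0003, 0, 0.002, 0]}}

```text
clock: 9.72
position: [0.5054, 0.1124, 0.1192]
ee_rot: [0.122, 0.993, 0.0, -0.0]
ft_force: [0.6, -0.5, -0.4]
grip_width: 0.158
grasp_force: 49.3
```

{"op": "play_rows", "data": {"plan": [0, 0, 0, 0, 0, 0.0005, 0, 0, 0, 0, 0, 0, 0.001, 0, 0, 0, 0, 0, 0, 0.0015, 0, 0, 0, 0, 0, 0, 0.0015, 0]}}

```text
clock: 10.22
position: [0.5056, 0.1123, 0.118]
ee_rot: [0.122, 0.993, 0.0, 0.0]
ft_force: [-0.2, -0.4, 2.3]
grip_width: 0.156
grasp_force: 49.9
```

{"op": "play_rows", "data": {"plan": [0, 0, 0, 0, 0, 0.0003, 0, 0, 0, 0, 0, 0, 0.0006, 0, 0, 0, 0, 0, 0, 0.0006, 0]}}

```text
clock: 10.6
position: [0.5057, 0.1123, 0.1178]
ee_rot: [0.122, 0.993, 0.0, 0.0]
ft_force: [-2.5, -1.5, 8.4]
grip_width: 0.158
grasp_force: 50.8
```

Contact at about 8 N: the tip is resting on the carriage about 32 mm below the mouth. Now sliding towards housing +y, which in tool axes is (-0.146, 0.989).

{"op": "play_rows", "data": {"plan": [0, 0, 0, -0.0002, 0.0012, 0, 0, 0, 0, 0, -0.0004, 0.0025, 0, 0, 0, 0, 0, -0.0006, 0.0038, 0, 0, 0, 0, 0, -0.0007, 0.005, 0, 0, 0, 0, 0, -0.0009, 0.0063, 0, 0, 0, 0, 0, -0.0011, 0.0075, 0, 0, 0, 0, 0, -0.0013, 0.0088, 0, 0, 0, 0, 0, -0.0015, 0.01, 0, 0, 0, 0, 0, -0.0015, 0.01, 0, 0]}}

```text
clock: 11.72
position: [0.5094, 0.1191, 0.1178]
ee_rot: [0.123, 0.992, -0.001, -0.0]
ft_force: [-4.4, -8.5, 13.2]
grip_width: 0.163
grasp_force: 51.4
```

{"op": "play_rows", "data": {"plan": [0, 0, 0, -0.0002, 0.0012, -0.0004, 0, 0, 0, 0, -0.0004, 0.0024, -0.0004, 0, 0, 0, 0, -0.0004, 0.0024, -0.0004, 0]}}

```text
clock: 12.1
position: [0.5107, 0.1224, 0.1179]
ee_rot: [0.122, 0.993, -0.001, 0.0]
ft_force: [-1.9, -4.9, 5.4]
grip_width: 0.155
grasp_force: 50.3
```

{"op": "play_rows", "data": {"plan": [0, 0, 0, -0.0002, 0.0012, 0, 0, 0, 0, 0, -0.0004, 0.0024, 0, 0, 0, 0, 0, -0.0004, 0.0024, 0, 0]}}

```text
clock: 12.48
position: [0.5116, 0.1246, 0.1179]
ee_rot: [0.122, 0.993, -0.001, 0.0]
ft_force: [-1.8, -5.4, 6.4]
grip_width: 0.154
grasp_force: 50.5
```

{"op": "play_rows", "data": {"plan": [0, 0, 0, -0.0002, 0.0012, 0, 0, 0, 0, 0, -0.0004, 0.0024, 0, 0, 0, 0, 0, -0.0004, 0.0024, 0, 0]}}

```text
clock: 12.85
position: [0.5126, 0.1268, 0.1179]
ee_rot: [0.122, 0.993, -0.001, 0.0]
ft_force: [-2.9, -4.3, 6.1]
grip_width: 0.159
grasp_force: 50.5
```

{"op": "play_rows", "data": {"plan": [0, 0, 0, -0.0002, 0.0012, 0, 0, 0, 0, 0, -0.0004, 0.0024, 0, 0, 0, 0, 0, -0.0004, 0.0024, 0, 0]}}

```text
clock: 13.22
position: [0.5135, 0.129, 0.1179]
ee_rot: [0.122, 0.993, -0.001, 0.0]
ft_force: [-1.8, -5.3, 6.4]
grip_width: 0.16
grasp_force: 50.5
```

{"op": "play_rows", "data": {"plan": [0, 0, 0, -0.0002, 0.0012, 0, 0, 0, 0, 0, -0.0004, 0.0024, 0, 0, 0, 0, 0, -0.0004, 0.0024, 0, 0]}}

```text
clock: 13.6
position: [0.5144, 0.1313, 0.1179]
ee_rot: [0.122, 0.993, -0.001, 0.0]
ft_force: [-2.6, -5.4, 6.2]
grip_width: 0.156
grasp_force: 50.5
```

{"op": "play_rows", "data": {"plan": [0, 0, 0, -0.0002, 0.0012, 0, 0, 0, 0, 0, -0.0004, 0.0024, 0, 0, 0, 0, 0, -0.0004, 0.0024, 0, 0]}}

```text
clock: 13.98
position: [0.5154, 0.1335, 0.1179]
ee_rot: [0.122, 0.993, -0.001, -0.0]
ft_force: [-2.7, -5.7, 7.4]
grip_width: 0.152
grasp_force: 50.6
```

{"op": "play_rows", "data": {"plan": [0, 0, 0, -0.0002, 0.0012, 0, 0, 0, 0, 0, -0.0004, 0.0024, 0, 0, 0, 0, 0, -0.0004, 0.0024, 0, 0]}}

```text
clock: 14.35
position: [0.5163, 0.1358, 0.1179]
ee_rot: [0.122, 0.993, -0.001, -0.0]
ft_force: [-2.0, -5.5, 7.5]
grip_width: 0.156
grasp_force: 50.6
```

{"op": "play_rows", "data": {"plan": [0, 0, 0, -0.0002, 0.0012, 0, 0, 0, 0, 0, -0.0004, 0.0024, 0, 0, 0, 0, 0, -0.0004, 0.0024, 0, 0]}}

```text
clock: 14.72
position: [0.5173, 0.1381, 0.1179]
ee_rot: [0.122, 0.993, -0.001, -0.0]
ft_force: [-2.6, -5.3, 7.3]
grip_width: 0.155
grasp_force: 50.5
```

{"op": "play_rows", "data": {"plan": [0, 0, 0, -0.0002, 0.0012, 0, 0, 0, 0, 0, -0.0004, 0.0024, 0, 0, 0, 0, 0, -0.0004, 0.0024, 0, 0]}}

```text
clock: 15.1
position: [0.5183, 0.1406, 0.1178]
ee_rot: [0.122, 0.993, -0.001, 0.0]
ft_force: [-2.1, -3.6, 5.0]
grip_width: 0.157
grasp_force: 50.3
```

{"op": "play_rows", "data": {"plan": [0, 0, 0, -0.0002, 0.0012, 0, 0, 0, 0, 0, -0.0002, 0.0012, 0, 0]}}

```text
clock: 15.35
position: [0.5188, 0.1422, 0.1177]
ee_rot: [0.122, 0.993, -0.0, 0.0]
ft_force: [0.1, -3.5, 2.7]
grip_width: 0.159
grasp_force: 49.9
```

The vertical force is falling, so the tip is entering the hole.

{"op": "play_rows", "data": {"plan": [0, 0, 0, -0.0002, 0.0012, 0.0003, 0, 0, 0, 0, -0.0002, 0.0012, 0.0006, 0, 0, 0, 0, -0.0002, 0.0012, 0.0006, 0]}}

```text
clock: 15.72
position: [0.519, 0.1443, 0.1168]
ee_rot: [0.121, 0.993, 0.0, -0.0]
ft_force: [0.7, -0.8, -0.9]
grip_width: 0.156
grasp_force: 49.3
```

{"op": "play_rows", "data": {"plan": [0, 0, 0, -0.0002, 0.001, 0.0005, 0, 0, 0, 0, -0.0002, 0.0015, 0.001, 0, 0, 0, 0, -0.0002, 0.0015, 0.001, 0]}}

```text
clock: 16.1
position: [0.5196, 0.1455, 0.1159]
ee_rot: [0.122, 0.993, 0.0, -0.0]
ft_force: [1.1, -1.4, -0.8]
grip_width: 0.155
grasp_force: 49.4
```

{"op": "play_rows", "data": {"plan": [0, 0, 0, 0, 0, 0.0007, 0, 0, 0, 0, 0, 0, 0.0014, 0, 0, 0, 0, 0, 0, 0.002, 0, 0, 0, 0, 0, 0, 0.002, 0]}}

```text
clock: 16.6
position: [0.5196, 0.1455, 0.1139]
ee_rot: [0.122, 0.993, 0.0, -0.0]
ft_force: [0.6, -0.4, -0.5]
grip_width: 0.16
grasp_force: 49.3
```

{"op": "play_rows", "data": {"plan": [0, 0, 0, 0, 0, 0.001, 0, 0, 0, 0, 0, 0, 0.002, 0, 0, 0, 0, 0, 0, 0.003, 0, 0, 0, 0, 0, 0, 0.004, 0, 0, 0, 0, 0, 0, 0.005, 0, 0, 0, 0, 0, 0, 0.006, 0, 0, 0, 0, 0, 0, 0.007, 0, 0, 0, 0, 0, 0, 0.008, 0, 0, 0, 0, 0, 0, 0.008, 0]}}

```text
clock: 17.73
position: [0.5196, 0.1454, 0.1059]
ee_rot: [0.122, 0.993, 0.0, -0.0]
ft_force: [0.1, -0.5, -1.2]
grip_width: 0.158
grasp_force: 49.3
```

{"op": "play_rows", "data": {"plan": [0, 0, 0, 0, 0, 0.001, 0, 0, 0, 0, 0, 0, 0.002, 0, 0, 0, 0, 0, 0, 0.0028, 0, 0, 0, 0, 0, 0, 0.0033, 0, 0, 0, 0, 0, 0, 0.0033, 0]}}

```text
clock: 18.35
position: [0.5196, 0.1454, 0.1027]
ee_rot: [0.122, 0.993, 0.0, -0.0]
ft_force: [0.5, -0.0, -0.9]
grip_width: 0.153
grasp_force: 49.3
```

{"op": "play_rows", "data": {"plan": [0, 0, 0, 0, 0, 0.0005, 0, 0, 0, 0, 0, 0, 0.001, 0, 0, 0, 0, 0, 0, 0.0014, 0, 0, 0, 0, 0, 0, 0.0014, 0]}}

```text
clock: 18.85
position: [0.5199, 0.1457, 0.102]
ee_rot: [0.122, 0.993, 0.0, 0.0]
ft_force: [-2.8, 1.0, 7.6]
grip_width: 0.153
grasp_force: 50.7
```

The handle has seated at the predicted height with about 8 N. Releasing and rising.

{"op": "play_rows", "data": {"plan": [0, 0, 0, 0, 0, -0.0006, 0, 0, 0, 0, 0, 0, -0.0006, 0.3, 0, 0, 0, 0, 0, -0.0006, 0.6, 0, 0, 0, 0, 0, -0.0006, 0.6, 0, 0, 0, 0, 0, -0.0006, 0.6, 0, 0, 0, 0, 0, -0.0006, 0.6, 0, 0, 0, 0, 0, -0.03, 0.6, 0, 0, 0, 0, 0, -0.07, 0.6, 0, 0, 0, 0, 0, -0.11, 0.6, 0, 0, 0, 0, 0, -0.11, 0.6, 0, 0, 0, 0, 0, -0.11, 0.6]}}

```text
clock: 20.23
position: [0.5193, 0.1454, 0.2107]
ee_rot: [0.121, 0.993, -0.0, -0.0]
ft_force: [0.5, -0.7, 0.6]
grip_width: 0.598
grasp_force: 0.0
```

Run:
```python
from h import *
o=status.get_obs();m=viewer.camera_model("wrist");im=viewer.camera("wrist");S=viewer.camera("scene")
print(o['clock'],o['position'],o['ft_force'])
for a,r,c in blobs(im,(50,90,40),(90,255,255),100)[:3]:print('g',a,r,ray(m,r[0],.126))
for a,r,c in blobs(im,(5,170,110),(16,255,255),100):print('o',a,r,ray(m,r[0],.076))
z=lambda i,f:cv2.resize(i,None,fx=f,fy=f,interpolation=cv2.INTER_CUBIC)
cv2.imwrite('pics/end.png',np.hstack([z(im[130:280,200:370],2.5),z(S[150:240,275:372],4.17)[:375]])[:,:,::-1])
```

```text
20.225 [0.51931081 0.14540429 0.2106805 ] [ 0.46989402 -0.70228483  0.63168725]
g 899.0 ((283.5, 227.5), (45.0, 21.0), 90.0) [0.51815675 0.14547691 0.126     ]
g 566.5 ((390.8517761230469, 210.784423828125), (13.457839965820312, 56.98189926147461), 13.495732307434082) [0.52339348 0.21064716 0.126     ]
g 188.0 ((283.5, 195.5), (11.0, 19.0), 90.0) [0.49868004 0.15031152 0.126     ]
o 726.5 ((282.42022705078125, 205.59854125976562), (48.020233154296875, 47.92173385620117), 9.92624568939209) [0.51799261 0.14468246 0.076     ]
```

View pics/end.png

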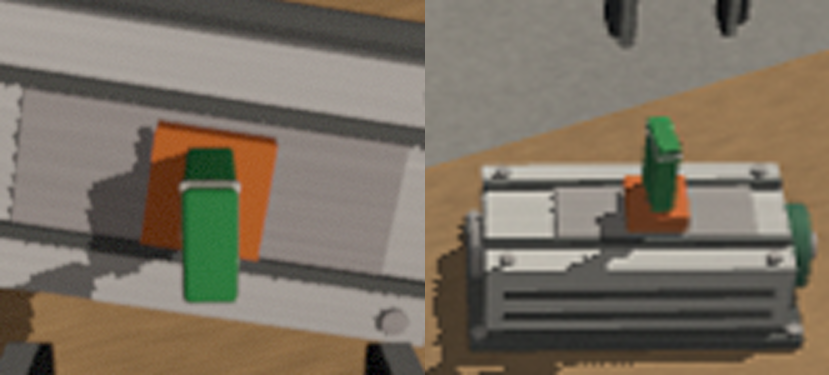

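The picture shows the handle seated upright on the bush and the gripper clear. The handle's top centre is at (0.518,0.145) and the bush centre at (0.518,0.145), so they agree. Handing in.

```bash
python3 -c "
from workcell import manip
print(manip.hand_in())"
```

```text
the job is handed in; nothing more can be done
None
```

I handed the job in at about 20 s. The locking pin is fully home, with its green handle on the bush and the gripper released and clear; the highest wrist force I read after a move was about 16 N. No verdict came back.

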